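# Set the yellow extraction damper to its middle click

### The job

The engraver is about to run a light brass job: pull the damper rod with the yellow knob out to its middle click position (half open), and let go of it. Leave the rod with the blue knob as it is.

Things in the scene. Friction and masses are not known exactly. Their poses are not given: they have to be found in the camera images.
- yellow_rod (a joint): position in m of the push-pull rod with the yellow knob (the one to set; starts at 0 to 0.003). 0 = fully in, 0.040 = middle click, 0.080 = fully out. A sprung detent draws it to the nearest of these three: let go between 0.025 and 0.055 it comes to rest within 3 mm of the middle. Moving it takes up to 10 N.
- yellow_rod_knob (a point): centre of the round yellow knob, 34 mm across (lip 40 mm), 32 mm long, 60 mm above the table, on a 13 mm rod from the front of a fixed grey box 160 x 160 x 95 mm high. x runs along the rod into the box (pulling moves it along -x), z up. It stands 55 mm off the box's face when fully in, 95 mm at the middle click (a red band on the rod then just shows), 135 mm fully out.
- blue_rod (a joint): position in m of the push-pull rod with the blue knob (leave alone; starts at 0 to 0.003). 0 = fully in, 0.040 = middle click, 0.080 = fully out. A sprung detent draws it to the nearest of these three: let go between 0.025 and 0.055 it comes to rest within 3 mm of the middle. Moving it takes up to 10 N.
- blue_rod_knob (a point): centre of the same kind of knob in blue, on the second grey box, same sizes and axes. Either box may stand on the left; each is turned up to 26 degrees.

How it is judged:
At the end, for the whole second after the job is handed in: The yellow-knobbed rod rests at its middle click (0.040, within 8 mm), and the blue-knobbed rod is within 8 mm of where it started (value of joint yellow_rod between 0.032 and 0.048 m and distance of blue_rod_knob from where it was at the start of the episode below 0.008 m); the robot touches nothing.
It fails at once if the rod with the blue knob is moved by more than 8 mm (distance of blue_rod_knob from where it was at the start of the episode above 0.008 m).
It also fails if it takes over 29 s, if anything falls off the work surface, if the arm or the gripper's body presses on something with over 40 N, if the wrist force passes 120 N, or if a joint passes its speed limit or range.

### The arm

A 6-joint arm with a two-finger parallel gripper is mounted at the origin on the work surface. World frame = base frame: x ahead of the robot, y to its left, z up, the work surface at z = 0. Lengths are in m, angles in rad, forces in N, time in s.
With the tool pointing down it reaches from about 0.4 to 0.825 m from the base axis. Payload 7 kg.
Tool frame: the origin (TCP) lies between the finger pads; the fingertips stand arm.nose_length ahead of it and the grasp point (between the pads) is the TCP (arm.nose_length is the distance from the TCP to the fingertips, in m); x points along the fingers, z is the direction in which the jaws open and shut, and the axes are right-handed (so a half turn about x gives the same grasp; the last joint's range is limited). The gripper opens to 88 mm and grips with 3 to 60 N. Pads are 19 mm wide; open, the fingers measure 130 mm over their backs; the gripper's body (78 mm by 193 mm) begins 47 mm behind the grasp point.
Start: joints at [-0.836, 0.359, 0.012, 0, -1.224, -0.288], TCP at [0.292, -0.609, 0.246] pointing down, gripper open.
Joint ranges: [-3.07, 3.07], [-1.43, 2.12], [-1.02, 1.25], [-3.03, 1.67], [-3.05, -0], [-3.03, 3.03]. Speed limits (rad/s): [2.39, 2.39, 3.01, 3.14, 3.14, 3.14].

### API

Orientations are given as [roll, pitch, yaw] about the fixed x, y, z axes, in that order (R = Rz(yaw) Ry(pitch) Rx(roll)).
In Python, from station import arm, viewer, spotter gives the robot as it stands.
- The arm moves only by the shell command python3 -m handwheel 'ROWS' [FORCE]. ROWS is a JSON object of lists of equal length, an entry for each row: "gripper": the gripper command: -1 is shut, 1 is fully open, values between are in proportion; "travel": the shift along the world's x, y, z each as a share of 500 mm, from -1 to 1, a list of three; "spin": the turn about the world's z as a share of 45 degrees, from -1 to 1. A call has 1 to 20 rows; each row is the pose to reach, as a shift and turn from the pose commanded when the call began; what a row does not reach only later rows make up. A row lasts 1/10 s, in which the tool goes at most 50 mm and 8.59 degrees, less where a joint would pass 70% of its speed; a pose out of reach is approached as far as the arm can. A call with a number of a shift or a turn outside -1 to 1 is refused whole. A call with a gripper value outside its range is refused whole. The fingers move at their own pace and stop on an object; FORCE is the grip in N (left out, the last holds). Time passes only in rows, so rows that repeat a pose let the fingers close. It gives the time, the measured TCP pose, the force and the opening at its end, in the units of the state.
- arm.get_state(): the state, without advancing time (a new reading comes with each control period).
- viewer.grab_frame(name): name is "side" or "top"; returns a dict with "pixels" (384x512x3 uint8, blue, green, red), "fx", "fy", "cx", "cy" (pixels), "k1" (the pictures are not rectified: a ray, as slopes to the right and down, at radius r is drawn at 1 + k1 r^2 times it, then the intrinsics apply), "eye" and "attitude" of the camera in the world. Camera axes: x right, y down, z forward; pixel columns grow to the right and rows downward; lengths in m; the calibration is good to about 2 mm. A picture is of the moment at which its call begins. There is no depth.
- arm.job_done(): hands the job in, once; it reports no verdict.
Trained networks look in the newest picture that a camera, given by its name, has taken for a name from the list of things; names that differ only in an ending like _2 or _b are one class to them, and where a whole thing is asked for, a point or a joint stands for the part that bears it (a point fixed in the world has none). Each returns a list of dicts, best first, with "conf" (0 to 1); they miss things now and then, are a little off and sometimes report something else, mostly with a low value. They report only what shows in the picture. A call takes as long as a camera call.
- spotter.spot_in(camera, label): "rect" ([left, top, right, bottom] in pixels, round what is visible of it).
- spotter.tip_of(camera, label): "at" ([column, row] in pixels: a listed point, or the origin of a listed thing).
The state is a dict: "t": time; "q": joint angles; "qd": joint speeds; "joint_efforts": joint torques, N m; "eef_pos": TCP position; "ee_rot": TCP orientation; "force": force on the tool from outside, world axes, zero at the start; "moment": the same for the moment, N m; "width": finger opening in m.
Only numpy, scipy, OpenCV 4.12 (cv2) and the standard library are available. Lean on these libraries where they do the work, as an engineer would, in place of code of your own. Each camera call takes 0.05 s, during which the arm holds its last target.

## Working session

There is one attempt and no reset: what is moved stays moved. The work goes in short steps, Python scripts to look and compute and a shell command to move; the robot and the scene stay as the last step left them, time stands still between calls to the robot, and variables do not carry over. Pictures are saved under pics/ and viewed, and the job is handed in when it is done.

```bash
mkdir -p pics; cat > h.py <<'E'
import numpy as np, cv2
from scipy.spatial.transform import Rotation as R
from station import arm, viewer, spotter
def rot(a):
    a=np.array(a,float)
    if a.shape==(3,3): return a
    if a.size==4: return R.from_quat(a).as_matrix()
    return R.from_euler('xyz',a).as_matrix()
def ray(f,uv):
    K=np.array([[f['fx'],0,f['cx']],[0,f['fy'],f['cy']],[0,0,1.]])
    p=cv2.undistortPoints(np.array([[uv]],float),K,np.array([f['k1'],0,0,0.]))[0,0]
    return np.array(f['eye']),rot(f['attitude'])@np.array([p[0],p[1],1])
def at_z(f,uv,z):
    e,d=ray(f,uv); return e+d*(z-e[2])/d[2]
def tri(f1,u1,f2,u2):
    e1,d1=ray(f1,u1);e2,d2=ray(f2,u2)
    s=np.linalg.lstsq(np.c_[d1,-d2],e2-e1,rcond=None)[0]
    a=e1+s[0]*d1;b=e2+s[1]*d2
    return (a+b)/2,np.linalg.norm(a-b)
E
python3 - <<'E'
from h import *
fs={}
for c in('side','top'):
    f=viewer.grab_frame(c);fs[c]=f
    cv2.imwrite(f'pics/{c}0.png',f['pixels'])
    print(c,{k:f[k] for k in f if k!='pixels'})
    for l in('yellow_rod_knob','blue_rod_knob'):
        d=spotter.tip_of(c,l);print(l,d[:2]);
        print(spotter.spot_in(c,l)[:2])
        if d: print(at_z(f,d[0]['at'],.06))
        f[l]=d[0]['at'] if d else None
for l in('yellow_rod_knob','blue_rod_knob'):
    if fs['side'][l] and fs['top'][l]: print(l,tri(fs['side'],fs['side'][l],fs['top'],fs['top'][l]))
print(arm.get_state(),arm.nose_length)
E
```

```text
side {'fx': 384.02454477605204, 'fy': 384.02454477605204, 'cx': 255.55004111608145, 'cy': 185.17158364507353, 'k1': -0.12494499768842492, 'eye': array([0.18980707, 0.50530936, 0.8540312 ]), 'attitude': array([-2.42975106,  0.01050973, -2.50678511])}
yellow_rod_knob [{'at': [183.3, 264.6], 'conf': 0.57}]
[{'rect': [167.4, 251.8, 194.6, 272.9], 'conf': 0.84}]
[0.59425824 0.25563437 0.06      ]
blue_rod_knob [{'at': [321.0, 158.9], 'conf': 0.77}]
[{'rect': [310.7, 152.6, 327.8, 164.0], 'conf': 0.77}]
[ 0.50834492 -0.23409014  0.06      ]
top {'fx': 393.8652197079585, 'fy': 393.8652197079585, 'cx': 251.41894387123307, 'cy': 190.0290223906163, 'k1': -0.11038073493839128, 'eye': array([ 0.4110578 , -0.0261311 ,  0.88429501]), 'attitude': array([-2.92361098e+00, -1.14909826e-03, -1.43649775e+00])}
yellow_rod_knob [{'at': [135.9, 175.0], 'conf': 0.9}]
[{'rect': [129.1, 151.2, 149.3, 184.7], 'conf': 0.75}]
[0.59159493 0.25174664 0.06      ]
blue_rod_knob [{'at': [360.3, 239.1], 'conf': 0.91}]
[{'rect': [356.7, 219.3, 368.7, 254.4], 'conf': 0.72}]
[ 0.5179207  -0.24424657  0.06      ]
yellow_rod_knob (array([0.5941835 , 0.25393042, 0.05630642]), np.float64(0.003804583754498417))
blue_rod_knob (array([ 0.51791549, -0.24994421,  0.04200565]), np.float64(0.005035864638911535))
{'t': 0.5, 'q': array([-8.35926629e-01,  3.58615679e-01,  1.18725579e-02, -7.27172558e-06,
       -1.22408271e+00, -2.88135431e-01]), 'qd': array([0.00033028, 0.0002078 , 0.00117691, 0.00057834, 0.00276577,
       0.00017263]), 'joint_efforts': array([ 5.55180868e-04, -5.81796420e+01,  2.93069905e+01,  6.99712336e+00,
        1.19371546e-02, -5.24704171e-05]), 'eef_pos': array([ 0.29160723, -0.60872785,  0.24553782]), 'ee_rot': array([0.06038288, 1.57076604, 2.07791101]), 'force': array([0.25692008, 0.08990827, 0.21337835]), 'moment': array([-0.01250011,  0.01379246,  0.04879315]), 'width': 0.08720253400784668} 0.019
```

View pics/side0.png

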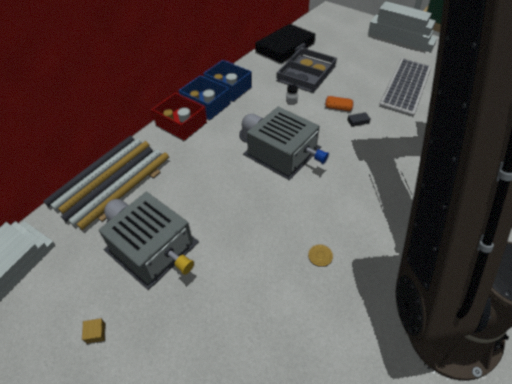

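View pics/top0.png

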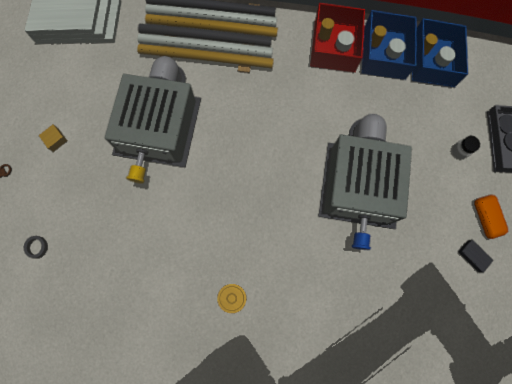

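The knobs are at (184,264) and (321,156) in the side view, and (136,174) and (362,241) in the top view. Yellow is on the left box. Next I need its axis direction, from the box top.

```bash
python3 - <<'E'
import cv2
im=cv2.imread('pics/top0.png')[55:200,95:215]
cv2.imwrite('pics/top0z.png',cv2.resize(im,None,fx=4,fy=4,interpolation=cv2.INTER_CUBIC))
im=cv2.imread('pics/side0.png')[180:290,90:210]
cv2.imwrite('pics/side0z.png',cv2.resize(im,None,fx=5,fy=5,interpolation=cv2.INTER_CUBIC))
E
```

```text
(no output)
```

View pics/top0z.png

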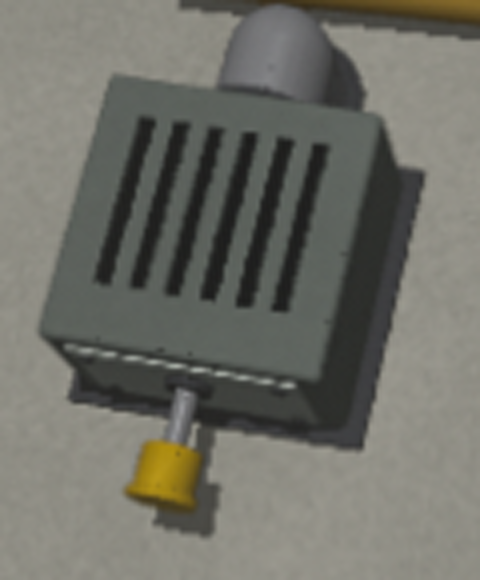

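View pics/side0z.png

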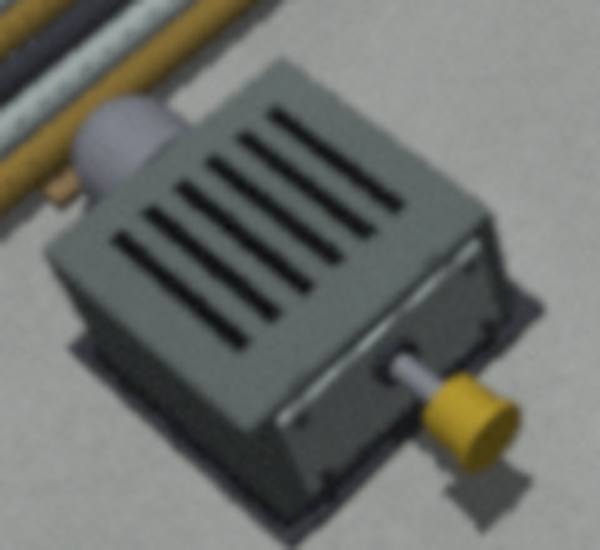

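The zooms show the box-top corners clearly: top zoom (112,75), (382,115), (320,382), (42,330); side zoom (283,57), (492,215), (250,430), (48,250).

```bash
python3 - <<'E'
from h import *
T=viewer.grab_frame('top');S=viewer.grab_frame('side')
t=[at_z(T,(95+(x+.5)/4-.5,55+(y+.5)/4-.5),.095) for x,y in((42,330),(320,382),(382,115),(112,75))]
s=[at_z(S,(90+(x+.5)/5-.5,180+(y+.5)/5-.5),.095) for x,y in((250,430),(492,215),(283,57),(48,250))]
for n,p in(('top',t),('side',s)):
    p=np.array(p)[:,:2]
    print(n,np.round(p,4).tolist(), [round(np.linalg.norm(p[i]-p[i-1]),4) for i in range(4)])
    u=(p[2]-p[1])+(p[3]-p[0]); w=(p[0]-p[1])+(p[3]-p[2])
    a=np.arctan2(u[1],u[0]);b=np.arctan2(w[1],w[0])-np.pi/2
    th=(a+b)/2; c=p.mean(0); print(np.degrees([a,b,th]))
    print('pred knob',c-(.08+.055)*np.array([np.cos(th),np.sin(th)]))
# yellow blob
for n,f in(('top',T),('side',S)):
    h=cv2.cvtColor(f['pixels'],cv2.COLOR_BGR2HSV); m=cv2.inRange(h,(20,120,60),(35,255,255))
    k,l,st,ce=cv2.connectedComponentsWithStats(m)
    ref=(136,174) if n=='top' else (184,264)
    i=1+np.argmin(np.linalg.norm(ce[1:]-ref,axis=1)); print(n,ce[i],st[i],at_z(f,ce[i],.065))
E
```

```text
top [[0.6578, 0.3243], [0.6482, 0.1686], [0.8054, 0.1629], [0.812, 0.3195]] [np.float64(0.1542), np.float64(0.156), np.float64(0.1573), np.float64(0.1568)]
[-1.92747122 -2.96981888 -2.44864505]
pred knob [0.59596841 0.24957855]
side [[0.6544, 0.3284], [0.6463, 0.1752], [0.8043, 0.1664], [0.8088, 0.3212]] [np.float64(0.1545), np.float64(0.1534), np.float64(0.1583), np.float64(0.1549)]
[-2.92815445 -2.33119931 -2.62967688]
pred knob [0.59359162 0.25398798]
top [136.27983539 173.50617284] [127 165  19  18 243] [0.59390229 0.24989767 0.065     ]
side [183.35622318 263.73819742] [174 254  19  20 233] [0.59316559 0.25545132 0.065     ]
```

```bash
python3 -m handwheel '{"gripper":[1,1,1,1,1,1,1,1,1,1,1,1,1,1],"travel":[[0.03,0.08,0],[0.07,0.16,0],[0.1,0.24,0],[0.13,0.32,0],[0.16,0.4,0],[0.19,0.48,0],[0.22,0.56,0],[0.25,0.64,0],[0.27,0.72,0],[0.29,0.8,0],[0.3,0.86,0],[0.3,0.86,0],[0.3,0.86,0],[0.3,0.86,0]],"spin":[-0.05,-0.1,-0.15,-0.2,-0.25,-0.31,-0.31,-0.31,-0.31,-0.31,-0.31,-0.31,-0.31,-0.31]}' 30
```

```text
t: 2.0
eef_pos: [0.4416, -0.1792, 0.2457]
ee_rot: [-2.255, 1.571, -0.481]
force: [0.2, 0.4, 0.5]
width: 0.0879
```

```bash
python3 -m handwheel '{"gripper":[1,1,1,1,1,1,1,1,1,1,1,1,1,1],"travel":[[0.03,0.08,0],[0.06,0.16,0],[0.09,0.24,0],[0.12,0.32,0],[0.15,0.4,0],[0.18,0.48,0],[0.21,0.56,0],[0.24,0.64,0],[0.27,0.72,0],[0.29,0.8,0],[0.3,0.86,-0.1],[0.304,0.863,-0.2],[0.304,0.863,-0.2],[0.304,0.863,-0.2]],"spin":[-0.05,-0.1,-0.15,-0.2,-0.25,-0.313,-0.313,-0.313,-0.313,-0.313,-0.313,-0.313,-0.313,-0.313]}'
python3 - <<'E'
from h import *
for c in('side','top'):
    f=viewer.grab_frame(c);cv2.imwrite(f'pics/{c}1.png',f['pixels'])
s=arm.get_state();print(s['q'],s['eef_pos'],s['ee_rot'])
E
```

```text
t: 3.4
eef_pos: [0.5935, 0.2511, 0.1442]
ee_rot: [2.409, 1.566, -2.346]
force: [-1.5, 0.5, 0.3]
width: 0.0878
[ 7.02655496e-01  3.84408765e-01 -1.84586581e-01  1.14746800e-03
 -9.99518152e-01 -2.31741597e+00] [0.59510182 0.25216713 0.14785976] [-1.2247856   1.56831754  0.30266593]
```

View pics/side1.png

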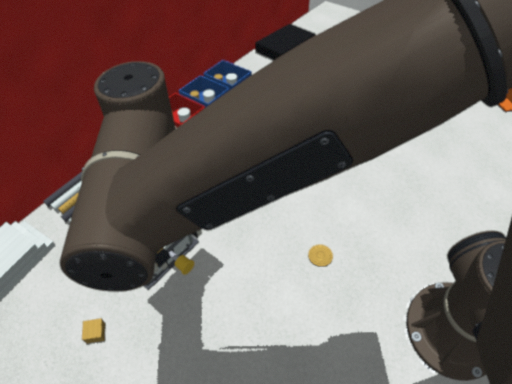

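View pics/top1.png

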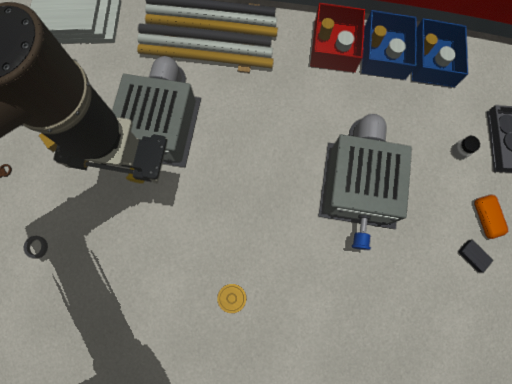

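Jaws are lined up across the knob (top ≈(137,177), side ≈(184,264)), with room on both sides. Descend.

```bash
python3 -m handwheel '{"gripper":[1,1,1,1,1,1,1],"travel":[[0,0,-0.04],[0,0,-0.08],[0,0,-0.12],[0,0,-0.15],[0,0,-0.164],[0,0,-0.164],[0,0,-0.164]],"spin":[0,0,0,0,0,0,0]}'
python3 - <<'E'
from h import *
for c in('side','top'):
    f=viewer.grab_frame(c);cv2.imwrite(f'pics/{c}2.png',f['pixels'])
im=cv2.imread('pics/side2.png')[180:310,90:250]
a=cv2.resize(im,(640,520),interpolation=cv2.INTER_CUBIC);cv2.imwrite('pics/s2z.png',a)
s=arm.get_state();print(s['eef_pos'],s['ee_rot'],s['force'])
E
```

```text
t: 4.2
eef_pos: [0.5947, 0.2531, 0.0655]
ee_rot: [-0.968, 1.568, 0.56]
force: [0.2, 0.4, 0.3]
width: 0.0875
[0.59444372 0.25315024 0.06519249] [-0.92611333  1.56841271  0.60218995] [-0.63989947 -0.79608239  0.82724062]
```

View pics/s2z.png

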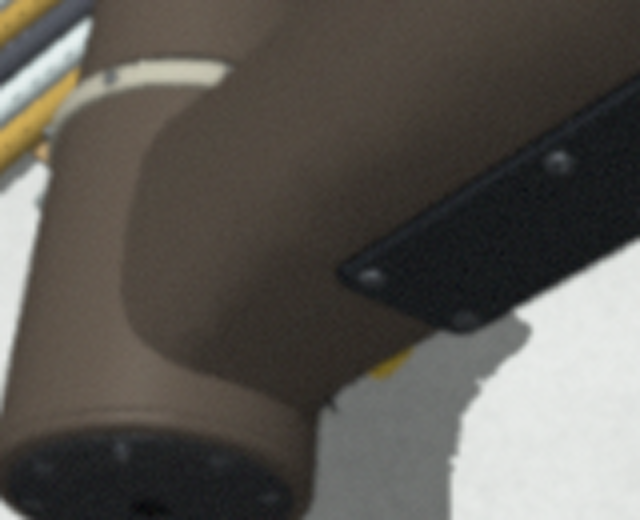

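View pics/top2.png

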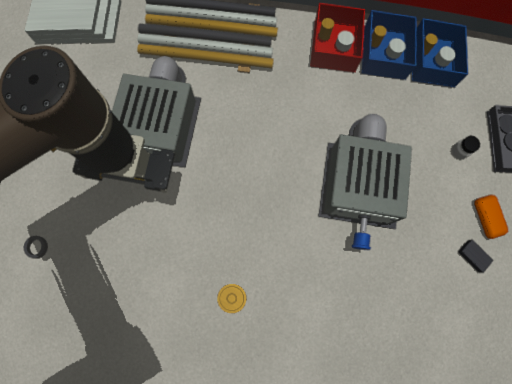

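The arm hides most of the knob: only a sliver of yellow shows at side zoom (390,362). Contact force is nil, so I'll close the jaws and check the width.

```bash
python3 -m handwheel '{"gripper":[-1,-1,-1,-1,-1,-1,-1,-1,-1,-1],"travel":[[0,0,0],[0,0,0],[0,0,0],[0,0,0],[0,0,0],[0,0,0],[0,0,0],[0,0,0],[0,0,0],[0,0,0]],"spin":[0,0,0,0,0,0,0,0,0,0]}' 40
```

```text
t: 5.3
eef_pos: [0.5938, 0.2524, 0.0636]
ee_rot: [-2.666, 1.57, -1.138]
force: [2.1, -2.9, 2.0]
width: 0.0332
```

Gripped at 33 mm, matching the 34 mm knob. Pull 40 mm along the axis (−x, slightly +y).

```bash
python3 -m handwheel '{"gripper":[-1,-1,-1,-1,-1,-1,-1,-1,-1,-1,-1,-1],"travel":[[-0.01,0,0],[-0.02,0.001,0],[-0.03,0.001,0],[-0.04,0.002,0],[-0.05,0.002,0],[-0.06,0.003,0],[-0.07,0.003,0],[-0.08,0.003,0],[-0.08,0.003,0],[-0.08,0.003,0],[-0.08,0.003,0],[-0.08,0.003,0]],"spin":[0,0,0,0,0,0,0,0,0,0,0,0]}'
python3 - <<'E'
from h import *
for c in('side','top'):
    f=viewer.grab_frame(c);cv2.imwrite(f'pics/{c}3.png',f['pixels'])
s=arm.get_state();print(s['eef_pos'],s['force'],s['width'])
E
```

```text
t: 6.5
eef_pos: [0.5538, 0.2542, 0.0636]
ee_rot: [-2.683, 1.571, -1.154]
force: [-0.2, -3.7, 2.8]
width: 0.0333
[0.55378808 0.25419503 0.06358072] [ 0.04808968 -3.58840132  2.57023472] 0.03295597260533352
```

View pics/top3.png

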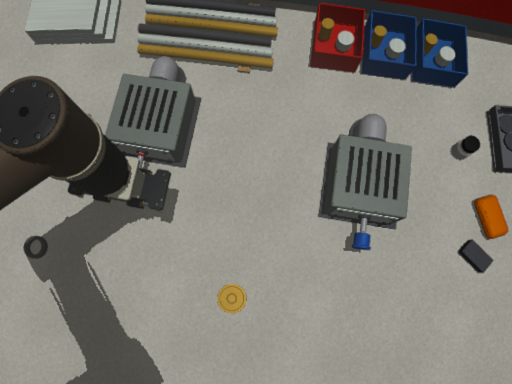

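The red band shows at (140,156) and the axial force is about 0, so it's at the click. Release, then rise straight up.

```bash
python3 -m handwheel '{"gripper":[1,1,1,1,1,1,1,1,1,1,1,1,1,1,1,1,1],"travel":[[0,0,0],[0,0,0],[0,0,0],[0,0,0],[0,0,0],[0,0,0],[0,0,0],[0,0,0],[0,0,0.04],[0,0,0.08],[0,0,0.15],[0,0,0.22],[0,0,0.3],[0,0,0.38],[0,0,0.4],[0,0,0.4],[0,0,0.4]],"spin":[0,0,0,0,0,0,0,0,0,0,0,0,0,0,0,0,0]}'
python3 -m handwheel '{"gripper":[1,1,1,1,1,1,1,1],"travel":[[-0.04,-0.08,0],[-0.08,-0.16,0],[-0.12,-0.24,0],[-0.16,-0.32,0],[-0.2,-0.4,0],[-0.2,-0.5,0],[-0.2,-0.5,0],[-0.2,-0.5,0]],"spin":[0,0,0,0,0,0,0,0]}'
python3 - <<'E'
from h import *
for c in('side','top'):
    f=viewer.grab_frame(c);cv2.imwrite(f'pics/{c}4.png',f['pixels'])
    h=cv2.cvtColor(f['pixels'],cv2.COLOR_BGR2HSV); m=cv2.inRange(h,(20,120,60),(35,255,255))
    k,l,st,ce=cv2.connectedComponentsWithStats(m)
    for i in range(1,k):
        if st[i,4]>60: print(c,ce[i].round(1),st[i,4],at_z(f,ce[i],.065).round(4))
    for n in('yellow_rod_knob','blue_rod_knob'):
        d=spotter.tip_of(c,n)[:1]; print(n,d,d and at_z(f,d[0]['at'],.06))
s=arm.get_state();print(s['t'],s['eef_pos'],s['force'],s['width'])
E
```

```text
t: 8.3
eef_pos: [0.5531, 0.254, 0.2625]
ee_rot: [1.817, 1.57, -2.938]
force: [0.2, -0.8, -0.0]
width: 0.0878
t: 9.1
eef_pos: [0.4529, 0.003, 0.2623]
ee_rot: [1.902, 1.569, -2.856]
force: [0.6, -0.2, 0.0]
width: 0.0876
side [102.1 177.5] 661 [0.9703 0.194  0.065 ]
side [122.2 190.4] 728 [0.885 0.191 0.065]
side [320.  255.3] 377 [0.3477 0.0487 0.065 ]
side [196.  273.9] 230 [0.5516 0.2576 0.065 ]
side [ 92.7 330.5] 407 [0.6389 0.4936 0.065 ]
yellow_rod_knob [{'at': [198.3, 273.5], 'conf': 0.94}] [0.55038898 0.25195665 0.06      ]
blue_rod_knob [{'at': [321.2, 159.0], 'conf': 0.66}] [ 0.50766735 -0.23407769  0.06      ]
top [211.3  24.4] 1178 [0.9827 0.1475 0.065 ]
top [326.3  26.9] 167 [ 1.0142 -0.1277  0.065 ]
top [378.3  34. ] 168 [ 1.0149 -0.255   0.065 ]
top [429.7  41.5] 155 [ 1.0168 -0.3836  0.065 ]
top [205.4  54.9] 1208 [0.8979 0.1476 0.065 ]
top [ 50.7 136.1] 308 [0.6543 0.4663 0.065 ]
top [231.5 298.1] 651 [0.3635 0.0073 0.065 ]
yellow_rod_knob [] []
blue_rod_knob [{'at': [363.2, 238.3], 'conf': 0.76}] [ 0.52039061 -0.25028637  0.06      ]
9.4 [0.45371982 0.00523936 0.26310841] [ 0.34951174 -0.34241085 -0.03603736] 0.08750503388859948
```

View pics/top4.png

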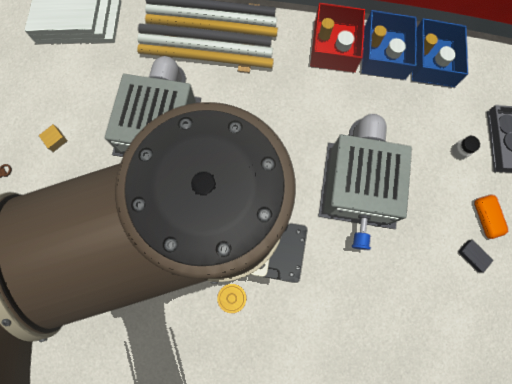

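View pics/side4.png

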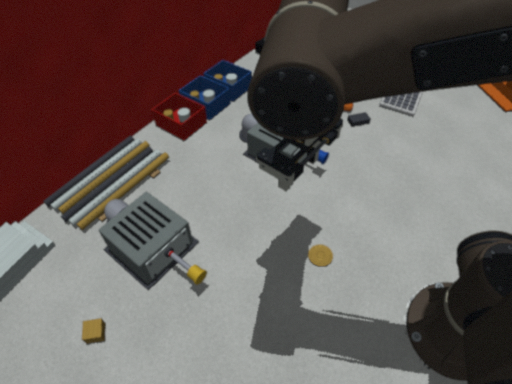

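The side view shows the yellow knob at (196,274). It has moved 41.6 mm, and the red band is showing at (170,254). The blue knob is still at (321,157) and the arm is clear of everything. Handing in.

```bash
python3 -c "
from station import arm
print(arm.job_done())"
```

```text
the job is handed in; nothing more can be done
None
```

I pulled the yellow-knobbed rod out to its middle click, let go, and handed the job in at about 9.4 s. I gripped the knob across its sides (33 mm measured against the 34 mm given), pulled 40 mm along its axis, opened the gripper, lifted straight up and moved clear.

- **Yellow rod:** the side camera showed the knob 41.6 mm further out than at the start. The red band on the rod was showing, and the axial force was about 0 N before I released it. In the last top picture the arm hid the knob, so the final position rests on the side view only. The top view had shown the red band before release.
- **Blue rod:** both cameras show its knob within a few pixels of where it started. The side reading moved less than 1 mm and the top reading about 6 mm. I put the top shift down to detector noise, since the arm never came near it.
- **Arm:** the last force reading was under 0.6 N and the tool was at z = 0.26 m, touching nothing.

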